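# Find the full box by nudging and shut it in its bay

## Task

One of the three wooden boxes on the station is full and the other two are empty: nudge them to feel which one resists. Slide the full one along the board, without lifting any box, until it is fully home against the back of an empty bay (first slide the guard aside if it is in the way), then slide the guard across so that it stands squarely in front of that bay. Leave the two empty boxes upright on the front of the board within about 5 cm of where they stood, and do not disturb anything else.

Things in the scene. Friction and masses are not known exactly. Their poses are not given: they have to be found in the camera images.
- station: fixed grey board 350 (x) x 420 (y) x 8 mm on the counter; origin at the centre of its underside, x away from the robot, y left. The boxes stand on its open front part. At the rear three open-topped bays side by side at y = -125, 0, +125 mm: wooden walls 60 mm high, 8 mm thick, each bay 117 mm wide inside, mouth at x = +41 mm, inner face of the back wall at x = +160 mm
- bay_right (a point): on the board's top in the right bay (y = -125 mm): where the centre of a box lies when it is fully home against the back wall; axes as the station's
- bay_middle (a point): the same in the middle bay (y = 0)
- bay_left (a point): the same in the left bay (y = +125 mm)
- guard (a joint): position in m of the sliding guard along its track: 0 in front of the right bay, 0.125 in front of the middle one, 0.25 in front of the left one; it stays where it is left, 2 to 3 N moves it, end stops at 0 and 0.25
- guard_post (a point): middle of the upright steel post on the guard (16 mm diameter, 71 to 129 mm above the counter; this point 112 mm): push or grip it here. The guard is an upright aluminium panel 130 mm wide (y), 6 mm thick (top edge 12 mm), 71 mm high above the counter, the post in its middle, its plane at station x = +30 mm, just before the bay mouths
- box_a: one of three identical closed wooden boxes, lid 76 (x) x 112 (y) mm, 80 high, walls x -32 to +36, y -55 to +55 mm; origin at the centre of the underside. Stands before a bay, long y axis roughly along the station's -x: a narrow end faces the robot. Two are empty (about 0.15 kg), one is full (about 0.9 kg); which one changes and cannot be seen. The lid is fixed.
- box_b: one of three identical closed wooden boxes, lid 76 (x) x 112 (y) mm, 80 high, walls x -32 to +36, y -55 to +55 mm; origin at the centre of the underside. Stands before a bay, long y axis roughly along the station's -x: a narrow end faces the robot. Two are empty (about 0.15 kg), one is full (about 0.9 kg); which one changes and cannot be seen. The lid is fixed.
- box_c: one of three identical closed wooden boxes, lid 76 (x) x 112 (y) mm, 80 high, walls x -32 to +36, y -55 to +55 mm; origin at the centre of the underside. Stands before a bay, long y axis roughly along the station's -x: a narrow end faces the robot. Two are empty (about 0.15 kg), one is full (about 0.9 kg); which one changes and cannot be seen. The lid is fixed.
- spice_a: bystander, leave it alone; origin at the centre of its underside; glass spice jar, 45 mm wide, 105 high, left of the boxes
- spice_b: bystander, leave it alone; origin at the centre of its underside; glass spice jar, 44 mm wide, 105 high, right of the bays
- dial_timer: bystander, leave it alone; origin at the centre of its underside; round kitchen timer, 66 mm wide, 55 high, behind the bays
- pepper_mill: bystander, leave it alone; origin at the centre of its underside; wooden pepper mill, 58 mm wide, 170 high, right of the bays
- flour_jar: bystander, leave it alone; origin at the centre of its underside; jar, 66 mm wide, 120 high, behind the bays
- juice_carton: bystander, leave it alone; origin at the centre of its underside; carton, 76 x 78 x 214 mm high, behind the bays

How it is judged:
By the outcome, as a careful person would: the job done as asked, in the order asked, and still so for the second after the job is handed in, with the robot touching nothing.
It also fails if it takes over 61 s, if anything falls off the work surface, if the arm or the gripper's body presses on something with over 40 N, if the wrist force passes 120 N, or if a joint passes its speed limit or range.

## Robot

A 6-joint arm with a two-finger parallel gripper is mounted at the origin on a cart in front of the work surface, level with it; the furniture and walls round the work are solid. World frame = base frame: x ahead of the robot, y to its left, z up, the work surface at z = 0. Lengths are in m, angles in rad, forces in N, time in s.
With the tool pointing down it reaches from about 0.3 to 0.75 m from the base axis. Payload 8.5 kg.
Tool frame: the origin (TCP) lies on the centre line of the jaws, within the pads' length; the fingertips stand 8 mm ahead of it and the grasp point (between the pads) lies 11 mm behind it (r.tip_reach is the distance from the TCP to the fingertips, in m); z points along the fingers, y is the line along which they close (so a half turn about z gives the same grasp; the last joint's range is limited). The gripper opens to 88 mm and grips with 3 to 60 N. Pads are 18 mm wide; open, the fingers measure 123 mm over their backs; the gripper's body (75 mm by 187 mm) begins 45 mm behind the grasp point.
Start: joints at [-1.495, 0.381, 1.297, -0, 1.464, -0.215], TCP at [0.158, -0.527, 0.247] pointing down, gripper open.
Joint ranges: [-3.11, 3.11], [-0.89, 2.33], [0.22, 2.48], [-1.42, 4.56], [0.17, 2.85], [-2.88, 2.88]. Speed limits (rad/s): [2.39, 2.39, 3.14, 3.14, 3.14, 3.14].

## Interface

Orientations are given as a 3x3 rotation matrix whose columns are the frame's x, y, z axes.
In Python, from rig import r gives the robot as it stands. The module is installed in compiled form; this text tells all that it offers.
- The arm moves only by the shell command python3 -m crank 'ROWS' [OPENING] [FORCE]. ROWS is text: rows parted by semicolons, each of 6 numbers parted by spaces: the shift along the world's x, y, z each as a share of 0.25 m, from -1 to 1, then the turn, a rotation vector about the world's x, y, z each as a share of 180 degrees, from -1 to 1. A call has 1 to 10 rows; each row is the pose to reach, as a shift and turn from the pose commanded when the call began, turning the shorter way round; what a row does not reach only later rows make up. A row lasts 1/12 s, in which the tool goes at most 41.7 mm and 7.16 degrees, less where a joint would pass 70% of its speed; a pose out of reach is approached as far as the arm can. A call with a number of a shift or a turn outside -1 to 1 is refused whole. A call with a gripper value outside its range is refused whole. OPENING is the closure, from -1 (fully open) to 1 (shut), set as the call begins (- or left out, the last holds). The fingers move at their own pace and stop on an object; FORCE is the grip in N (left out, the last holds). Time passes only in rows, so rows that repeat a pose let the fingers close. It gives the time, the measured TCP pose, the force, the opening and the grip force at its end, in the units of the state.
- r.get_state(): the state, without advancing time (a new reading comes with each control period).
- r.camera(name): name is "side" or "top"; returns a dict with "frame" (420x560x3 uint8, red, green, blue), "depth" (420x560 float32, m along the optical axis (not along the pixel's ray), 0 where there is no reading), "mtx" (3x3 intrinsics, pixels), "rvec" (rotation vector, rad) and "tvec" (3), from world to camera coordinates, as OpenCV has them. Camera axes: x right, y down, z forward; pixel columns grow to the right and rows downward; lengths in m; the calibration is good to about 2 mm. A picture is of the moment at which its call begins.
- r.job_done(): hands the job in; it is judged then, once.
Trained networks look in the newest picture that a camera, given by its name, has taken for a name from the list of things; names that differ only in an ending like _2 or _b are one class to them, and where a whole thing is asked for, a point or a joint stands for the part that bears it (a point fixed in the world has none). Each returns a list of dicts, best first, with "confidence" (0 to 1); they miss things now and then, are a little off and sometimes report something else, mostly with a low value. They report only what shows in the picture. A call takes as long as a camera call.
- r.look_for(camera, name): "box" ([left, top, right, bottom] in pixels, round what is visible of it).
- r.silhouettes(camera, name): "pixels" (420x560 bool, what is visible of it) and "box" ([left, top, right, bottom] in pixels, round what is visible of it).
- r.spot_point(camera, name): "xy" ([column, row] in pixels: a listed point, or the origin of a listed thing).
The state is a dict: "time_s": time; "q": joint angles; "joint_vel": joint speeds; "joint_torque": joint torques, N m; "ee_pos": TCP position; "eef_rot": TCP orientation; "force": force on the tool from outside, world axes, zero at the start; "wrist_torque": the same for the moment, N m; "grip_width": opening from 0.0 (shut) to 1.0 (fully open); "finger_force": force on a finger pad.
Only numpy, scipy, OpenCV 4.12 (cv2) and the standard library are available. Lean on these libraries where they do the work, as an engineer would, in place of code of your own. Each camera call takes 0.05 s, during which the arm holds its last target. There are 200 camera calls.

## Working session

There is one attempt and no reset: what is moved stays moved. The work goes in short steps, Python scripts to look and compute and a shell command to move; the robot and the scene stay as the last step left them, time stands still between calls to the robot, and variables do not carry over. Pictures are saved under pics/ and viewed, at most 10 in all, crops included, and the job is handed in when it is done.

```bash
mkdir -p pics; cat > h.py <<'E'
import numpy as np, cv2
from rig import r
def cam(n):
    c=r.camera(n); c['R']=cv2.Rodrigues(np.array(c['rvec'],float))[0]; c['t']=np.array(c['tvec'],float).reshape(3); return c
def cloud(c):
    d=c['depth']; v,u=np.mgrid[:d.shape[0],:d.shape[1]]; K=c['mtx']
    p=np.stack([(u-K[0,2])/K[0,0]*d,(v-K[1,2])/K[1,1]*d,d],-1)
    w=(p-c['t'])@c['R']; w[d==0]=np.nan; return w
def ray(c,xy,z):
    K=c['mtx']; d=c['R'].T@np.array([(xy[0]-K[0,2])/K[0,0],(xy[1]-K[1,2])/K[1,1],1]); o=-c['R'].T@c['t']
    return o+d*(z-o[2])/d[2]
def proj(c,p): return cv2.projectPoints(np.array([p],float),np.array(c['rvec'],float),c['t'],c['mtx'],None)[0].ravel()
E
python3 - <<'E'
from h import *
ims=[]
for n in ("top","side"):
    c=cam(n); cv2.imwrite(f"pics/{n}0.png",c['frame'][:,:,::-1])
    w=cloud(c)
    print(n, "campos",-c['R'].T@c['t'])
    for k in ("station","box_a","guard","spice_a","pepper_mill"):
        for s in r.silhouettes(n,k)[:4]:
            p=w[s['pixels']]; p=p[~np.isnan(p[:,0])]
            print(k,round(s['confidence'],2),s['box'],len(p),np.round(np.percentile(p,[2,50,98],axis=0),3).tolist() if len(p) else'')
    for k in ("station","bay_left","bay_middle","bay_right","guard_post","box_a"):
        z={'guard_post':.112,'station':0,'box_a':.008}.get(k,.008)
        for s in r.spot_point(n,k)[:4]: print(k,round(s['confidence'],2),np.round(s['xy']),np.round(ray(c,s['xy'],z),3))
E
```

```text
top campos [ 0.36710024 -0.27890823  1.35545175]
station 0.95 [168.0, 144.3, 379.4, 353.3] 17691 [[0.243, -0.46, 0.002], [0.476, -0.257, 0.008], [0.677, -0.022, 0.071]]
box_a 0.82 [223.9, 249.8, 276.0, 305.5] 1516 [[0.327, -0.232, 0.01], [0.38, -0.176, 0.088], [0.433, -0.123, 0.093]]
box_a 0.58 [262.4, 285.3, 314.8, 342.7] 1601 [[0.234, -0.322, 0.007], [0.29, -0.269, 0.088], [0.347, -0.214, 0.093]]
box_a 0.57 [183.1, 210.3, 231.5, 268.8] 1479 [[0.415, -0.127, 0.016], [0.469, -0.074, 0.088], [0.525, -0.023, 0.093]]
spice_a 0.88 [364.9, 266.8, 387.9, 291.0] 366 [[0.35, -0.504, 0.013], [0.371, -0.48, 0.103], [0.392, -0.463, 0.109]]
spice_a 0.7 [163.9, 184.9, 186.5, 203.9] 436 [[0.568, -0.005, 0.008], [0.586, 0.01, 0.102], [0.609, 0.037, 0.109]]
pepper_mill 0.96 [375.4, 248.3, 415.0, 272.7] 631 [[0.39, -0.557, 0.01], [0.414, -0.527, 0.144], [0.439, -0.51, 0.167]]
pepper_mill 0.33 [254.4, 213.0, 296.4, 249.7] 278 [[0.447, -0.291, 0.009], [0.487, -0.249, 0.071], [0.532, -0.198, 0.13]]
pepper_mill 0.21 [263.2, 287.8, 315.1, 343.4] 1488 [[0.236, -0.32, 0.083], [0.29, -0.268, 0.088], [0.341, 
[... 1525 characters left out ...]
0.1, 346.9] 2075 [[0.393, -0.569, 0.005], [0.419, -0.561, 0.084], [0.44, -0.54, 0.159]]
pepper_mill 0.6 [256.0, 192.5, 294.4, 236.1] 838 [[0.448, -0.297, 0.011], [0.489, -0.255, 0.055], [0.528, -0.209, 0.126]]
station 0.68 [261. 233.] [ 0.452 -0.235  0.   ]
bay_middle 0.59 [296. 249.] [ 0.54  -0.306  0.008]
bay_middle 0.52 [232. 217.] [ 0.374 -0.174  0.008]
bay_middle 0.46 [325. 285.] [ 0.595 -0.423  0.008]
bay_right 0.81 [256. 281.] [ 0.451 -0.413  0.008]
guard_post 0.85 [275. 198.] [ 0.489 -0.248  0.112]
guard_post 0.42 [190. 239.] [ 0.322 -0.403  0.112]
box_a 0.89 [270. 198.] [ 0.471 -0.081  0.008]
box_a 0.86 [193. 244.] [ 0.292 -0.288  0.008]
box_a 0.62 [234. 222.] [ 0.382 -0.196  0.008]
```

```bash
python3 - <<'E'
import cv2,numpy as np
a=cv2.imread('pics/top0.png')[120:380,140:440]; cv2.imwrite('pics/top0c.png',cv2.resize(a,None,fx=2.3,fy=2.3))
E
```

```text
(no output)
```

View pics/top0c.png

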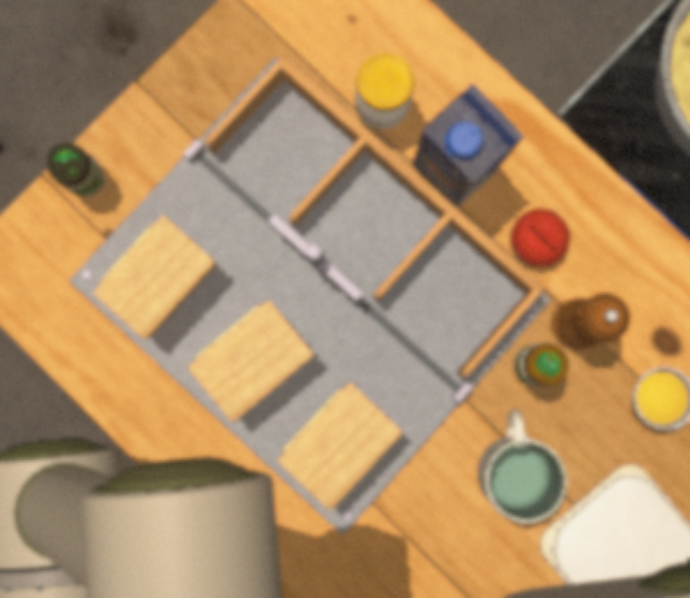

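View pics/side0.png

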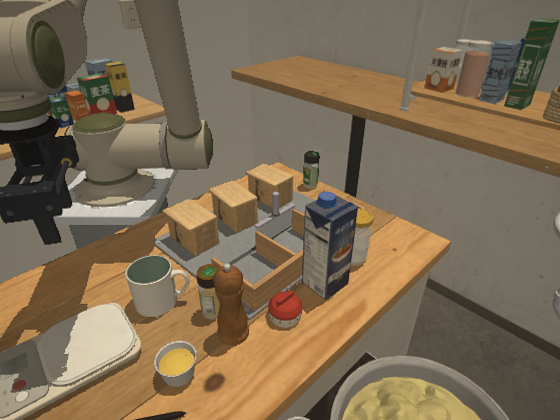

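The top view (crop at 2.3×) shows the board turned about −42°. The guard post is at about pixel (275, 232), roughly in front of the middle bay but shifted left. The three boxes stand in a row in front at (207,240), (250,277) and (288,314). Next I'll fit the station frame.

```bash
cat >> h.py <<'E'
def fit_station(c):
    w=cloud(c); r_=r.silhouettes('top','station')[0]['pixels']
    p=w[cv2.dilate(r_.astype(np.uint8),np.ones((5,5)))>0]; return w,p
E
python3 - <<'E'
from h import *
c=cam('top'); w=cloud(c)
from scipy.optimize import minimize
# wall tops
sel=(w[...,2]>.058)&(w[...,2]<.078); 
px=w[sel]; px=px[(px[:,0]>.3)&(px[:,0]<.75)]
print('walltop z',np.percentile(px[:,2],[5,50,95]))
th0=np.deg2rad(-42); 
st=r.silhouettes('top','station')[0]['pixels']
m=st.astype(np.uint8); 
for k in range(3):pass
cn=max(cv2.findContours(m,cv2.RETR_EXTERNAL,cv2.CHAIN_APPROX_NONE)[0],key=cv2.contourArea)[:,0]
P=np.array([ray(c,q,.008)[:2] for q in cn],np.float32)
rect=cv2.minAreaRect(P); print('rect',rect)
# template fit of walls: back wall x160..168,y+-; side walls at y=-187.5..,-62.5,62.5,187.5
q=px[:,:2]
bw=[(41,168,s*62.5-4,s*62.5+4) for s in(-1,1)]+[(41,168,s*187.5-4,s*187.5+4) for s in(-1,1)]+[(160,168,-191.5,191.5)]
def loc(a,xy):
    R=np.array([[np.cos(a[2]),-np.sin(a[2])],[np.sin(a[2]),np.cos(a[2])]]); return (xy-a[:2])@R
def cost(a):
    l=loc(a,q)*1000; d=np.full(len(l),15.)
    for x0,x1,y0,y1 in bw:
        dx=np.maximum(np.maximum(x0-l[:,0],l[:,0]-x1),0);dy=np.maximum(np.maximum(y0-l[:,1],l[:,1]-y1),0)
        # distance to the centreline for thin direction
        e=np.hypot(np.abs(l[:,0]-(x0+x1)/2) if x1-x0<20 else dx, np.abs(l[:,1]-(y0+y1)/2) if y1-y0<20 else dy); d=np.minimum(d,e)
    return d.mean()
best=min((minimize(cost,[.458+i*.01,-.239+j*.01,th0+k*.03],method='Nelder-Mead',options=dict(xatol=1e-5,fatol=1e-5)) for i in(-1,0,1) for j in(-1,0,1) for k in(-1,0,1)),key=lambda s:s.fun)
a=best.x; print('station',a,np.rad2deg(a[2]),best.fun); np.save('st.npy',a)
for s in r.silhouettes('top','box_a')[:3]:
    p=w[s['pixels']]; p=p[(p[:,2]>.08)]
    l=loc(a,p[:,:2]).astype(np.float32); rc=cv2.minAreaRect(l); print('box st',np.round(rc[0],4),np.round(rc[1],3),rc[2],np.round(l.mean(0),4))
p=w[(w[...,2]>.115)&(w[...,2]<.135)&(np.hypot(w[...,0]-.487,w[...,1]+.245)<.03)]
print('post',len(p),p.mean(0),loc(a,p[:,:2]).mean(0), 'net',loc(a,np.array([[.487,-.2445]])))
l3=loc(a,w[...,:2].reshape(-1,2)); g=(np.abs(w[...,2].ravel()-.071)<.006)&(l3[:,0]>.018)&(l3[:,0]<.038)&(np.abs(l3[:,1])<.2)
print('guard y',np.percentile(l3[g,1],[1,10,50,90,99]),g.sum())
s=r.get_state(); print(s['ee_pos'],np.round(s['eef_rot'],3),s['force'],s['grip_width'],s['time_s'])
E
```

```text
walltop z [0.05888217 0.06575001 0.07258654]
rect ((0.4601738750934601, -0.23731786012649536), (0.4229176938533783, 0.35811030864715576), 46.906593322753906)
station [ 0.45833609 -0.23667897 -0.74640654] -42.7659445993303 8.199024905213532
box st [-0.1033  0.1286] [0.112 0.08 ] 0.508513331413269 [-0.1027  0.1271]
box st [-0.0994 -0.008 ] [0.079 0.112] 81.69112396240234 [-0.0993 -0.0087]
box st [-0.1023 -0.1372] [0.079 0.112] 88.66682434082031 [-0.1023 -0.1375]
post 38 [ 0.48924154 -0.24560578  0.12682641] [0.02875009 0.01443149] net [[0.02635366 0.01372126]]
guard y [-0.04893535 -0.03890786  0.00752413  0.06694615  0.07852854] 219
[ 0.15768149 -0.526891    0.24673794] [[ 0.958  0.287 -0.   ]
 [ 0.287 -0.958  0.   ]
 [-0.    -0.    -1.   ]] [ 0.22997542 -0.41804127  0.08385079] 0.9974610871648546 1.35
```

```bash
cat >> h.py <<'E'
A=np.array([.459,-.237]); TH=np.deg2rad(-42.9)
RS=np.array([[np.cos(TH),-np.sin(TH)],[np.sin(TH),np.cos(TH)]])
def go(x,y,z,show=True):
    "shares from the present pose to station x,y, world z"
    s=r.get_state(); p=np.array(s['ee_pos']); t=np.r_[A+RS@[x,y],z]
    ty=np.array(s['eef_rot'])[:,1]; dy=(np.rad2deg(TH)-90-np.degrees(np.arctan2(ty[1],ty[0]))+180)%360-180
    print('t',s['time_s'],'st',np.round(np.r_[RS.T@(p[:2]-A),p[2]],4),'share',np.round((t-p)/.25,3),'turn z',round(dy/180,4),'F_st',np.round(RS.T@np.array(s['force'])[:2],2),round(s['force'][2],2))
E
echo 'from h import *
import sys
go(*map(float,sys.argv[1:4]))' > g.py
python3 g.py -.195 -.008 .17
python3 -m crank '.1 .2 0 0 0 -.08;.3 .6 0 0 0 -.16;.3 .8 0 0 0 -.24;.3 .8 0 0 0 -.331;.3 .8 0 0 0 -.331;.3 .8 0 0 0 -.331;.3 .8 0 0 0 -.331;.3 .8 0 0 0 -.331;.3 .8 0 0 0 -.331' 0.32 20
python3 g.py -.195 -.008 .15
```

```text
t 1.35 st [-0.0234 -0.4175  0.2467] share [ 0.612  1.667 -0.307] turn z -0.3309 F_st [ 0.45 -0.15] 0.08
time_s: 2.1
ee_pos: [0.2328, -0.3266, 0.247]
eef_rot: [[0.728, -0.685, 0.0], [-0.685, -0.728, -0.001], [0.001, 0.0, -1.0]]
force: [-1.0, 0.8, 1.2]
grip_width: 0.351
finger_force: 0.0
t 2.1 st [-0.1047 -0.2196  0.247 ] share [ 0.311  0.866 -0.388] turn z 0.002 F_st [-1.25 -0.12] 1.22
```

```bash
python3 -m crank '.31 .866 -.2 0 0 0;.31 .866 -.2 0 0 0;.31 .866 -.2 0 0 0;.31 .866 -.388 0 0 0;.31 .866 -.388 0 0 0;.31 .866 -.388 0 0 0;.31 .866 -.388 0 0 0;.31 .866 -.388 0 0 0'
python3 g.py -.195 -.008 .045
```

```text
time_s: 2.77
ee_pos: [0.3101, -0.1087, 0.1492]
eef_rot: [[0.735, -0.678, -0.002], [-0.678, -0.735, 0.001], [-0.002, 0.0, -1.0]]
force: [0.3, 0.1, 0.5]
grip_width: 0.342
finger_force: 0.0
t 2.7667 st [-0.1964 -0.0074  0.1492] share [ 0.002 -0.006 -0.417] turn z -0.0012 F_st [0.21 0.27] 0.47
```

```bash
python3 -m crank '0 0 -.417 0 0 0;0 0 -.417 0 0 0;0 0 -.417 0 0 0;0 0 -.417 0 0 0;0 0 -.417 0 0 0'
python3 g.py -.17 -.008 .045
python3 -m crank '.03 -.028 0 0 0 0;.06 -.056 0 0 0 0;.068 -.063 0 0 0 0;.073 -.068 0 0 0 0;.073 -.068 0 0 0 0'
python3 g.py -.16 -.008 .045
python3 -m crank '.008 -.007 0 0 0 0;.015 -.014 0 0 0 0;.022 -.021 0 0 0 0'
python3 g.py -.16 -.008 .045
python3 -m crank '.008 -.007 0 0 0 0;.015 -.014 0 0 0 0;.022 -.021 0 0 0 0'
python3 g.py -.16 -.008 .045
```

```text
time_s: 3.18
ee_pos: [0.3104, -0.1116, 0.0458]
eef_rot: [[0.731, -0.682, -0.001], [-0.682, -0.731, 0.001], [-0.001, 0.0, -1.0]]
force: [-0.4, -0.5, 0.5]
grip_width: 0.334
finger_force: 0.0
t 3.1833 st [-0.1942 -0.0093  0.0458] share [ 0.075 -0.062 -0.003] turn z 0.0006 F_st [ 0.09 -0.62] 0.49
time_s: 3.6
ee_pos: [0.329, -0.1279, 0.046]
eef_rot: [[0.732, -0.681, 0.001], [-0.681, -0.732, -0.001], [0.002, -0.0, -1.0]]
force: [0.5, -0.3, -0.1]
grip_width: 0.338
finger_force: 0.0
t 3.6 st [-0.1695 -0.0086  0.046 ] share [ 0.03  -0.024 -0.004] turn z 0.0001 F_st [0.55 0.08] -0.13
time_s: 3.85
ee_pos: [0.3338, -0.1325, 0.0455]
eef_rot: [[0.732, -0.681, -0.001], [-0.681, -0.732, 0.0], [-0.001, 0.0, -1.0]]
force: [-1.5, 0.7, 1.6]
grip_width: 0.337
finger_force: 0.8
t 3.85 st [-0.1628 -0.0087  0.0455] share [ 0.01  -0.006 -0.002] turn z 0.0001 F_st [-1.59 -0.48] 1.57
time_s: 4.1
ee_pos: [0.3396, -0.138, 0.0455]
eef_rot: [[0.732, -0.681, -0.0], [-0.681, -0.732, 0.0], [-0.0, 0.0, -1.0]]
force: [-3.3, 1.0, 0.7]
grip_width: 0.337
finger_force: 0.8
t 4.1 st [-0.1549 -0.0088  0.0455] share [-0.013  0.016 -0.002] turn z 0.0001 F_st [-3.11 -1.5 ] 0.65
```

```bash
for i in 1; do python3 -m crank '.008 -.007 0 0 0 0;.015 -.014 0 0 0 0;.022 -.021 0 0 0 0' >/dev/null; python3 g.py -.16 -.008 .045;done
python3 -m crank '-.015 .014 0 0 0 0' >/dev/null; python3 -m crank '-.12 .11 0 0 0 0;-.12 .11 0 0 0 0' >/dev/null;python3 g.py -.195 .128 .105; python3 - <<'E'
from h import *
c=cam('top'); w=cloud(c)
for s in r.silhouettes('top','box_a')[:3]:
    p=w[s['pixels']]; p=p[(p[:,2]>.08)&(p[:,2]<.1)]; l=(p[:,:2]-A)@RS; rc=cv2.minAreaRect(l.astype(np.float32)); print(np.round(rc[0],4),np.round(rc[1],3),round(rc[2],1))
E
```

```text
t 4.35 st [-0.1472 -0.0089  0.0455] share [-0.035  0.037 -0.002] turn z 0.0001 F_st [-1.54 -0.75] 1.46
t 4.6 st [-0.201  -0.0091  0.0448] share [0.391 0.385 0.241] turn z -0.0002 F_st [-1.54  0.42] -0.24
[-0.1027 -0.1377] [0.079 0.112] 89.2
[-0.0641 -0.0048] [0.191 0.346] 0.2
```

```bash
python3 -m crank '.1 .1 0 0 0 0;.25 .25 0 0 0 0;.391 .385 0 0 0 0;.391 .385 0 0 0 0;.391 .385 0 0 0 0' >/dev/null; python3 g.py -.17 .128 .045
python3 -m crank '.03 -.028 0 0 0 0;.06 -.056 0 0 0 0;.075 -.07 0 0 0 0;.075 -.07 0 0 0 0' >/dev/null; python3 g.py -.17 .128 .045
for i in 1 2 3; do python3 -m crank '.008 -.007 0 0 0 0;.015 -.014 0 0 0 0;.022 -.021 0 0 0 0' >/dev/null; python3 g.py -.16 .128 .045;done; python3 -m crank '.008 -.007 0 0 0 0;.015 -.014 0 0 0 0' | tail -1 ; python3 g.py -.16 .128 .045
```

```text
t 5.1167 st [-0.1859  0.1314  0.0457] share [ 0.037 -0.053 -0.003] turn z -0.0012 F_st [-0.91 -0.21] -0.66
t 5.45 st [-0.1595  0.127   0.0455] share [-0.028  0.031 -0.002] turn z 0.001 F_st [ 0.07 -0.42] 0.7
t 5.7 st [-0.154   0.1273  0.0455] share [-0.016  0.018 -0.002] turn z 0.0003 F_st [-0.89 -0.83] -1.01
t 5.95 st [-0.1462  0.1276  0.0455] share [-0.04   0.039 -0.002] turn z 0.0001 F_st [-1.81 -0.05] -0.21
t 6.2 st [-0.1385  0.1276  0.0455] share [-0.062  0.06  -0.002] turn z 0.0001 F_st [-0.83  0.21] 0.06
finger_force: 0.5
t 6.3667 st [-0.1333  0.1275  0.0455] share [-0.077  0.074 -0.002] turn z 0.0001 F_st [-0.13  0.42] -0.15
```

```bash
python3 -m crank '-.1 .09 0 0 0 0;-.18 .165 0 0 0 0;-.18 .165 0 0 0 0' >/dev/null; python3 g.py -.193 -.137 .045
python3 -m crank '-.18 -.2 0 0 0 0;-.35 -.38 0 0 0 0;-.5 -.53 0 0 0 0;-.69 -.76 0 0 0 0;-.69 -.76 0 0 0 0;-.69 -.76 0 0 0 0;-.69 -.76 0 0 0 0;-.69 -.76 0 0 0 0' >/dev/null; python3 g.py -.17 -.137 .045
python3 - <<'E'
from h import *
c=cam('top'); cv2.imwrite('pics/t2.png',c['frame'][:,:,::-1]); w=cloud(c)
for s in r.silhouettes('top','box_a')[:3]:
    p=w[s['pixels']]; p=p[(p[:,2]>.08)&(p[:,2]<.1)]; l=(p[:,:2]-A)@RS; rc=cv2.minAreaRect(l.astype(np.float32)); print(np.round(rc[0],4),np.round(rc[1],3),round(rc[2],1))
E
```

```text
t 6.6167 st [-0.1991  0.1263  0.0453] share [-0.699 -0.788 -0.001] turn z -0.0004 F_st [-1.04  0.42] -1.18
t 7.2833 st [-0.1904 -0.1322  0.0456] share [ 0.047 -0.07  -0.002] turn z 0.0022 F_st [-0.3  -0.04] 0.11
[-0.1017 -0.1378] [0.079 0.11 ] 88.9
[-0.082  -0.0018] [0.08  0.112] 89.0
[-0.0687  0.1275] [0.08  0.112] 89.8
```

```bash
python3 -m crank '.02 -.035 0 0 0 0;.045 -.07 0 0 0 0;.055 -.078 0 0 0 0;.055 -.078 0 0 0 0' >/dev/null; python3 g.py -.165 -.137 .045
for i in 1 2 3; do python3 -m crank '.008 -.007 0 0 0 0;.015 -.014 0 0 0 0;.022 -.021 0 0 0 0' >/dev/null; python3 g.py -.165 -.137 .045;done; python3 -m crank '.008 -.007 0 0 0 0' | tail -1 ; python3 g.py -.16 -.137 .045
```

```text
t 7.7167 st [-0.1681 -0.133   0.0455] share [-0.002 -0.02  -0.002] turn z -0.001 F_st [-0.48  0.93] 0.02
t 7.9667 st [-0.1633 -0.1332  0.0453] share [-0.015 -0.007 -0.001] turn z -0.0003 F_st [-11.56  -0.84] 9.18
t 8.2167 st [-0.156  -0.1332  0.0453] share [-0.037  0.013 -0.001] turn z -0.0003 F_st [-10.9   0.7] 8.68
t 8.4667 st [-0.1485 -0.1333  0.0453] share [-0.059  0.034 -0.001] turn z -0.0003 F_st [-11.47  -0.13] 9.14
finger_force: 5.7
t 8.55 st [-0.1459 -0.1332  0.0453] share [-0.052  0.027 -0.001] turn z -0.0003 F_st [-11.76   0.19] 8.59
```

```bash
python3 - <<'E'
from h import *
c=cam('side'); cv2.imwrite('pics/s2.png',cv2.resize(c['frame'][150:270,120:320,::-1],None,fx=4,fy=4)); w=cloud(c)
l=(w[...,:2]-A)@RS
for y0 in (-.138,0,.128):
    m=(np.abs(l[...,1]-y0)<.03)&(w[...,2]>.08)&(w[...,2]<.11)&(l[...,0]>-.17)&(l[...,0]<.0)
    q=np.c_[l[m],w[m][:,2]]; f=np.linalg.lstsq(np.c_[q[:,:2],np.ones(len(q))],q[:,2],rcond=None)[0]; print(len(q),np.round(q.mean(0),4),np.round(np.degrees(f[:2]),2))
E
```

```text
832 [-0.0779 -0.1375  0.0876] [-1.84  0.94]
578 [-0.0736 -0.0009  0.0867] [-0.63 -0.32]
475 [-0.061   0.127   0.0865] [-0.4   0.03]
```

View pics/s2.png

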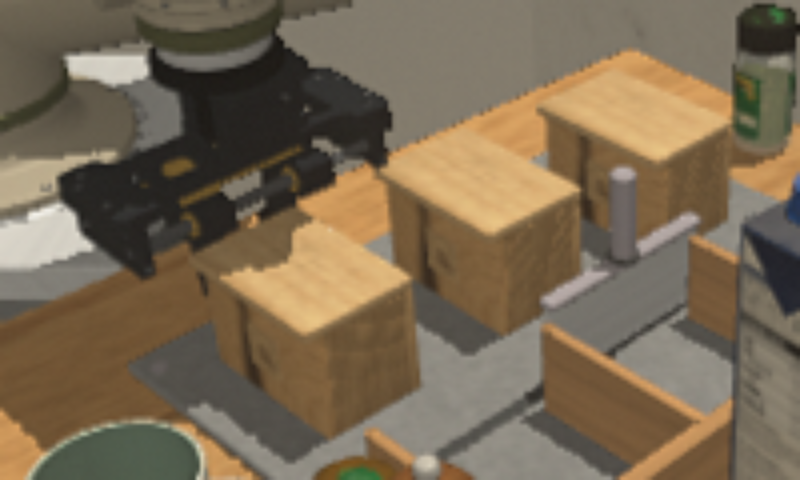

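The side picture shows the right box in front of the gripper with its rear slightly raised, because the push acts at lid height. The resistance is 11 N against 1–2 N for the others, so the right box is the full one. I'll back off, tilt the tool so the tips lead, and push low.

```bash
python3 -m crank '-.02 .018 0 0 0 0;-.06 .056 0 0 0 0;-.06 .056 0 0 0 0' >/dev/null
python3 -m crank '0 0 0 -.019 -.0205 0;-.03 .028 -.02 -.038 -.041 0;-.03 .028 -.025 -.038 -.041 0;-.03 .028 -.03 -.038 -.041 0' | head -3
python3 g.py -.165 -.137 .038
python3 - <<'E'
from h import *
c=cam('top'); w=cloud(c); l=(w[...,:2]-A)@RS
for s in r.silhouettes('top','box_a')[:3]:
    m=s['pixels']&(w[...,2]>.08)&(w[...,2]<.1); rc=cv2.minAreaRect(l[m].astype(np.float32)); q=np.c_[l[m],w[m][:,2]]; f=np.linalg.lstsq(np.c_[q[:,:2],np.ones(len(q))],q[:,2],rcond=None)[0]
    print(np.round(rc[0],4),np.round(rc[1],3),round(rc[2],1),np.round(np.degrees(f[:2]),2))
m=(w[...,2]>.06)&(w[...,2]<.2)&(l[...,0]>-.1)&(l[...,0]<.13)&(l[...,1]>-.3)&(l[...,1]<-.195)
if m.any():
    n,lab,_,_=cv2.connectedComponentsWithStats(m.astype(np.uint8))
    for i in range(1,n):
        k=lab==i
        if k.sum()>15: print('obst',k.sum(),l[k].min(0),l[k].max(0),w[k][:,2].max())
E
```

```text
time_s: 9.18
ee_pos: [0.24, -0.2169, 0.0379]
eef_rot: [[0.72, -0.682, 0.127], [-0.672, -0.731, -0.116], [0.172, -0.001, -0.985]]
t 9.1833 st [-0.1741 -0.1344  0.0379] share [ 0.02  -0.032  0.   ] turn z 0.0006 F_st [ 1.25 -0.27] 0.76
[-0.0689  0.1274] [0.08  0.112] 89.9 [-0.24 -0.24]
[-0.0801 -0.1369] [0.11  0.079] 0.2 [-0.07 -0.33]
[-0.082  -0.0015] [0.079 0.112] 89.2 [-0.07 -0.23]
obst 314 [ 0.08244515 -0.26282699] [ 0.12482627 -0.22003171] 0.11216987545085216
obst 178 [-0.03992455 -0.2991292 ] [ 0.05067953 -0.25144728] 0.09403334466497426
```

```bash
python3 -m crank '.044 -.041 0 0 0 0;.073 -.068 0 0 0 0;.094 -.087 0 0 0 0;.119 -.108 0 0 0 0;.143 -.128 0 0 0 0;.168 -.148 0 0 0 0;.193 -.168 0 0 0 0;.218 -.189 0 0 0 0;.243 -.209 0 0 0 0;.267 -.229 0 0 0 0' | head -1
python3 g.py -.02 -.128 .038
cat > b.py <<'E'
from h import *
c=cam('top'); w=cloud(c); l=(w[...,:2]-A)@RS
for s in r.silhouettes('top','box_a')[:3]:
    m=s['pixels']&(w[...,2]>.08)&(w[...,2]<.1); rc=cv2.minAreaRect(l[m].astype(np.float32)); q=np.c_[l[m],w[m][:,2]]; f=np.linalg.lstsq(np.c_[q[:,:2],np.ones(len(q))],q[:,2],rcond=None)[0]
    print(np.round(rc[0],4),np.round(rc[1],3),round(rc[2],1),np.round(np.degrees(f[:2]),2),l[m].max(0))
E
python3 b.py
```

```text
time_s: 10.12
t 10.1167 st [-0.0874 -0.1302  0.0377] share [ 0.203 -0.177  0.001] turn z -0.0001 F_st [-11.69   0.13] 9.69
[-0.0821 -0.0009] [0.079 0.113] 87.9 [-0.24 -0.64] [-0.02586802  0.03777307]
[-0.0217 -0.1325] [0.079 0.108] 89.9 [ 0.03 -0.41] [ 0.03222156 -0.09277033]
[-0.0688  0.1276] [0.08  0.112] 89.9 [-0.06 -0.18] [-0.0127953   0.16751219]
```

```bash
python3 -m crank '.025 -.021 0 0 0 0;.049 -.041 0 0 0 0;.074 -.062 0 0 0 0;.098 -.082 0 0 0 0;.123 -.103 0 0 0 0;.147 -.124 0 0 0 0;.172 -.144 0 0 0 0;.196 -.165 0 0 0 0;.22 -.186 0 0 0 0;.245 -.206 0 0 0 0' | head -1
python3 g.py .038 -.126 .038
python3 b.py
```

```text
time_s: 11.05
t 11.05 st [-0.0071 -0.1266  0.0377] share [ 0.134 -0.121  0.001] turn z -0.0 F_st [-10.35  -0.58] 4.9
[-0.0685  0.1272] [0.079 0.111] 89.6 [ 0.14 -0.36] [-0.01284502  0.16696164]
[-0.016  -0.0067] [0.152 0.398] 25.9 [1.75 0.51] [0.11121197 0.16763915]
[ 0.0594 -0.1284] [0.106 0.079] 1.4 [-0.11 -0.88] [ 0.11236017 -0.08918394]
```

```bash
python3 -m crank '.023 -.022 0 0 0 0;.046 -.044 0 0 0 0;.07 -.065 0 0 0 0;.094 -.087 0 0 0 0;.115 -.107 0 0 0 0;.115 -.107 0 0 0 0' | head -1
python3 g.py .038 -.126 .038
for i in 1 2; do python3 -m crank '.006 -.0055 0 0 0 0;.012 -.011 0 0 0 0'|head -1; python3 g.py .038 -.126 .038;done
python3 b.py
```

```text
time_s: 11.65
t 11.65 st [ 0.0338 -0.127   0.0379] share [ 0.015 -0.008  0.   ] turn z 0.0001 F_st [-0.82  0.72] -0.49
time_s: 11.82
t 11.8167 st [ 0.036  -0.1268  0.0377] share [ 0.008 -0.003  0.001] turn z 0.0 F_st [-9.48  0.04] 5.32
time_s: 11.98
t 11.9833 st [ 0.0399 -0.1268  0.0377] share [-0.004  0.007  0.001] turn z 0.0 F_st [-16.86  -0.59] 8.08
[-0.0688  0.1273] [0.08  0.112] 89.3 [ 0.03 -0.39] [-0.0128221   0.16756538]
[-0.0795 -0.0003] [0.112 0.079] 1.9 [-0.08 -0.49] [-0.02295916  0.04031949]
[ 0.1082 -0.1289] [0.079 0.103] 89.9 [ 0.07 -0.44] [ 0.15946855 -0.08925457]
```

```bash
python3 -m crank '.006 -.0055 0 0 0 0;.009 -.008 0 0 0 0'|head -1; python3 g.py .038 -.126 .038;python3 -m crank '.006 -.0055 0 0 0 0'|head -1; python3 g.py -.03 -.126 .038
```

```text
time_s: 12.25
t 12.25 st [ 0.0402 -0.1266  0.0375] share [-0.005  0.008  0.002] turn z -0.0002 F_st [-27.46  -4.51] 21.31
time_s: 12.33
t 12.3333 st [ 0.0405 -0.1266  0.0375] share [-0.205  0.194  0.002] turn z -0.0003 F_st [-40.99  -8.79] 34.71
```

```bash
python3 -m crank '-.015 .014 0 0 0 0;-.04 .037 0 0 0 0;-.1 .093 0 0 0 0;-.2 .186 0 0 0 0;-.2 .186 0 0 0 0;-.2 .186 .3 .038 .041 0;-.2 .186 .5 .038 .041 0;-.2 .186 .5 .038 .041 0;-.2 .186 .5 .038 .041 0'|head -1; python3 g.py .029 .0145 .165; python3 b.py; python3 - <<'E'
from h import *
c=cam('top'); w=cloud(c); l=(w[...,:2]-A)@RS
p=(w[...,2]>.115)&(w[...,2]<.14)&(np.abs(l[...,0]-.03)<.03)&(np.abs(l[...,1]-.014)<.03); print(p.sum(),l[p].mean(0))
c=cam('side'); w=cloud(c); l=(w[...,:2]-A)@RS
p=(w[...,2]>.085)&(w[...,2]<.14)&(np.abs(l[...,0]-.03)<.03)&(np.abs(l[...,1]-.014)<.03); print(p.sum(),l[p].min(0),l[p].max(0))
m=(np.abs(l[...,1]+.129)<.03)&(w[...,2]>.08)&(w[...,2]<.1)&(l[...,0]>0.03);print(l[m].min(0),l[m].max(0))
cv2.imwrite('pics/s3.png',cv2.resize(c['frame'][150:300,130:330,::-1],None,fx=4,fy=4))
E
python3 -c "
from rig import r;print(r.get_state()['eef_rot'])"
```

```text
time_s: 13.08
t 13.0833 st [-0.0201 -0.1273  0.1663] share [ 0.53   0.282 -0.005] turn z 0.0002 F_st [ 0.83 -0.23] 0.83
[-0.0689  0.1272] [0.08  0.111] 89.0 [ 0.08 -0.48] [-0.01273295  0.16744384]
[-0.0792 -0.0005] [0.111 0.077] 1.0 [-0.13 -0.65] [-0.02391088  0.03856829]
[ 0.1033 -0.129 ] [0.079 0.112] 89.9 [-0.07 -0.36] [ 0.15941118 -0.08931725]
37 [0.02815636 0.01421808]
124 [0.02327366 0.00213171] [0.03948769 0.01772476]
[ 0.05009181 -0.15886889] [ 0.1629972  -0.09918284]
[[ 7.32265341e-01 -6.81018536e-01  1.10631786e-03]
 [-6.81016683e-01 -7.32266034e-01 -1.65311312e-03]
 [ 1.93591967e-03  4.57096527e-04 -9.99998022e-01]]
```

View pics/s3.png

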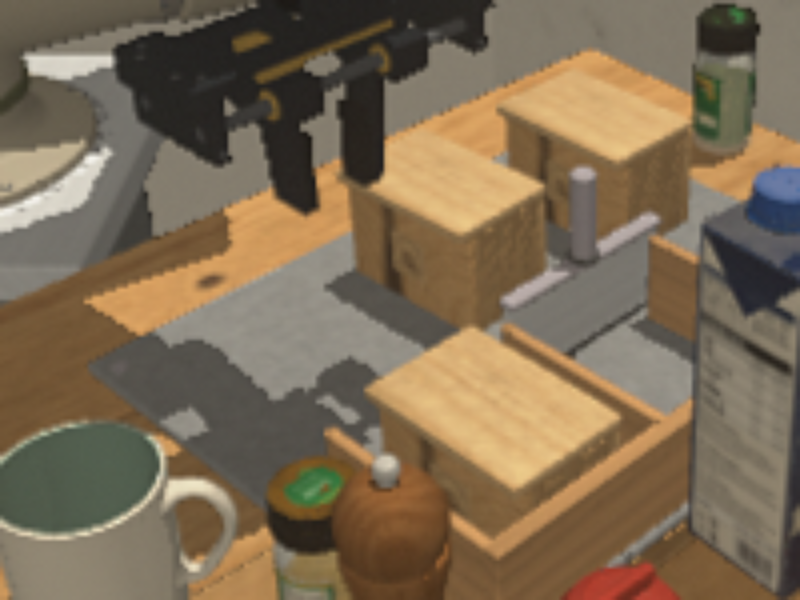

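The box is home in the right bay, with its lid end at the back wall, and both empty boxes are upright. Next I'll grip the guard post.

```bash
python3 -m crank '.15 .08 0 0 0 0;.3 .16 0 0 0 0;.45 .24 0 0 0 0;.53 .282 0 0 0 0;.53 .282 0 0 0 0;.53 .282 0 0 0 0' 0 10|head -2; python3 g.py .029 .0145 .097
python3 -m crank '0 0 -.1 0 0 0;0 0 -.2 0 0 0;0 0 -.27 0 0 0;0 0 -.27 0 0 0;0 0 -.27 0 0 0' |head -2;  python3 g.py .029 .0145 .097
python3 -m crank '0 0 0 0 0 0;0 0 0 0 0 0;0 0 0 0 0 0;0 0 0 0 0 0;0 0 0 0 0 0;0 0 0 0 0 0' 1 15;  python3 g.py .029 -.12 .097
```

```text
time_s: 13.78
ee_pos: [0.4894, -0.2438, 0.161]
t 13.7833 st [0.0269 0.0157 0.161 ] share [ 0.003 -0.009 -0.256] turn z -0.0006 F_st [-0.17 -1.11] 0.33
time_s: 14.2
ee_pos: [0.4881, -0.2452, 0.0948]
t 14.2 st [0.0269 0.0138 0.0948] share [ 0.008 -0.004  0.009] turn z 0.0005 F_st [-0.41  0.58] -0.15
time_s: 14.7
ee_pos: [0.4893, -0.2451, 0.0962]
eef_rot: [[0.732, -0.681, 0.001], [-0.681, -0.732, -0.001], [0.001, 0.0, -1.0]]
force: [-1.0, -1.4, 5.7]
grip_width: 0.175
finger_force: 15.0
t 14.7 st [0.0277 0.0147 0.0962] share [-0.363 -0.398  0.003] turn z 0.0001 F_st [ 0.23 -1.68] 5.75
```

```bash
python3 -m crank '-.02 -.022 0 0 0 0;-.055 -.059 0 0 0 0;-.095 -.102 0 0 0 0;-.135 -.145 0 0 0 0;-.175 -.188 0 0 0 0;-.215 -.231 0 0 0 0;-.255 -.274 0 0 0 0;-.295 -.317 0 0 0 0;-.33 -.355 0 0 0 0;-.354 -.381 0 0 0 0' |head -1;  python3 g.py .029 -.125 .097
python3 -m crank '-.008 -.0085 0 0 0 0;-.016 -.017 0 0 0 0;-.02 -.0215 0 0 0 0'|head -1;python3 g.py .029 -.125 .097
```

```text
time_s: 15.53
t 15.5333 st [ 0.0277 -0.1161  0.0961] share [-0.02  -0.03   0.003] turn z 0.0003 F_st [-0.63  2.39] 6.08
time_s: 15.78
t 15.7833 st [ 0.0277 -0.1229  0.0962] share [-0.002 -0.01   0.003] turn z 0.0003 F_st [-1.12  2.44] 7.12
```

```bash
for i in 1 2 ; do python3 -m crank '-.004 -.004 0 0 0 0;-.006 -.0065 0 0 0 0'|head -1;python3 g.py .029 -.125 .097; done
```

```text
time_s: 15.95
t 15.95 st [ 0.0277 -0.1248  0.0961] share [ 0.003 -0.004  0.003] turn z 0.0002 F_st [-1.18  2.93] 6.98
time_s: 16.12
t 16.1167 st [ 0.0277 -0.127   0.0961] share [0.009 0.002 0.003] turn z 0.0001 F_st [-0.5   1.74] 7.29
```

```bash
for i in 1 2 ; do python3 -m crank '-.003 -.003 0 0 0 0;-.005 -.0055 0 0 0 0'|head -1;python3 g.py .029 -.125 .097; done
```

```text
time_s: 16.28
t 16.2833 st [ 0.0277 -0.1274  0.0961] share [0.01  0.003 0.003] turn z 0.0002 F_st [ 0.34 14.37] 7.17
time_s: 16.45
t 16.45 st [ 0.0277 -0.1275  0.0961] share [0.011 0.004 0.004] turn z 0.0002 F_st [ 2.41 24.59] 7.91
```

At the end stop, so joint = 0. I'll relax, release and retreat upward.

```bash
python3 -m crank '.006 .0065 0 0 0 0' |head -1;python3 g.py .029 -.1275 .097
python3 -m crank '0 0 0 0 0 0;0 0 0 0 0 0;0 0 0 0 0 0;0 0 .1 0 0 0;0 0 .25 0 0 0;0 0 .5 0 0 0;0 0 .6 0 0 0;0 0 .6 0 0 0;0 0 .6 0 0 0' 0.3|tail -6
python3 -m crank '-.2 .2 .2 0 0 0;-.4 .4 .2 0 0 0;-.6 .4 .2 0 0 0;-.8 .4 .2 0 0 0;-.8 .4 .2 0 0 0;-.8 .4 .2 0 0 0;-.8 .4 .2 0 0 0' |head -2
python3 b.py; python3 - <<'E'
from h import *
c=cam('top'); w=cloud(c); l=(w[...,:2]-A)@RS
p=(w[...,2]>.115)&(w[...,2]<.14)&(np.abs(l[...,0]-.03)<.03)&(np.abs(l[...,1]+.125)<.03); print('post',p.sum(),l[p].mean(0))
c=cam('side'); cv2.imwrite('pics/s4.png',c['frame'][:,:,::-1])
E
```

```text
time_s: 16.53
t 16.5333 st [ 0.0277 -0.1271  0.0961] share [ 0.003 -0.005  0.004] turn z -0.0 F_st [-0.21 -1.14] 5.49
time_s: 17.28
ee_pos: [0.3919, -0.3506, 0.2477]
eef_rot: [[0.732, -0.681, 0.003], [-0.681, -0.732, -0.004], [0.005, 0.001, -1.0]]
force: [-0.4, 0.4, 0.8]
grip_width: 0.35
finger_force: 0.0
time_s: 17.87
ee_pos: [0.1884, -0.2481, 0.2945]
[ 0.1036 -0.129 ] [0.113 0.08 ] 0.2 [-0.26 -0.12] [ 0.15996799 -0.08925093]
[-0.069   0.1273] [0.08  0.112] 89.8 [-0.06 -0.79] [-0.0130454   0.16726013]
[-0.0798 -0.0004] [0.111 0.079] 2.1 [-0.04 -0.38] [-0.02398402  0.04032692]
post 34 [ 0.02824489 -0.12467097]
```

View pics/s4.png

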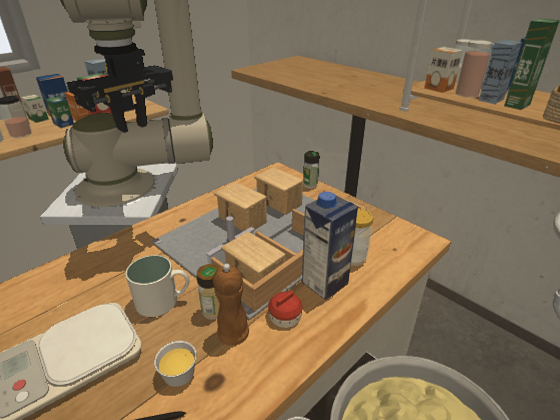

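The final view shows the full box in the right bay at about (255,255), with the guard post in front of it at (230,228). Both empty boxes are upright, the bystanders haven't moved and the arm is clear.

```bash
python3 -m crank '0 0 0 0 0 0;0 0 0 0 0 0'|head -1; python3 -c "
from rig import r;print(r.job_done())"
```

```text
time_s: 18.23
the job is handed in; nothing more can be done
None
```

The job is handed in at 18.2 s: the full box (the right one) is home in the right bay with the guard against its end stop in front, and the empties are upright 34 mm and 20 mm from where they stood; my first nudge, near lid height, seemed to tip the full box's rear up about 2.5 mm before I pushed lower.

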